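# Clear a wedged brass blank from the feed chute

### The job

An over-wide brass blank has wedged in the narrow throat of the sloping feed chute, under the yellow lips. Nudge it back up the chute until it is completely out from under the lips and lies in the open bay, without shifting the next blank waiting above it; then lift it out and set it down flat inside the empty red tray - do not drop it. Leave the blanks in the blue tray alone.

Things in the scene. Friction and masses are not known exactly. Their poses are not given: they have to be found in the camera images.
- chute: Fixed green feed chute on legs, sloping 0.175 rad, high end nearer the robot. Frame tilted with it: x points DOWN the chute on its centre line, y across, z square to its floor. Origin: on the floor's upper face, 62 mm above the table, at the upper edge of the yellow lips, where the open bay begins. A grey die bed beyond the low end (x over 148 mm) is at most 32 mm above the table.
- chute_bay (a point): Middle of the open bay, on the chute floor, at chute x = -56 mm (axes as the chute). The bay runs from chute x -112 to 0 mm; it has only side rails 3 mm high and 10 wide, inner faces 56 apart, and is open above. The blank is clear of the lips once its origin is above chute x = -42.
- chute_lips (a point): Middle of the covered part, on the chute floor, at chute x = 38 mm. Over chute x 0 to 76 mm two yellow lips overhang from side walls 21 mm high and 56 apart: undersides 17, tops 21 above the floor. Between them runs a lengthways slot 36 mm wide, open above, in which closed fingers can travel (turned so that they are narrow across the slot).
- chute_throat (a point): Middle of the throat's narrow part, on the chute floor, at chute x = 120 mm. The throat narrows from 56 to 42 mm wide over chute x 80 to 120, then stays 42 wide to 148, walls 21 high; open above, so fingers can go down to the floor here, below the blank's lower end.
- blank: The wedged brass blank: bar 84 mm long (its x), 50 wide (y), 14 thick (z), 0.39 to 0.57 kg. Origin: centre of its underside, at first at chute x 52 to 55 mm, x down the chute. The lips overlap both long edges, so it cannot be lifted; its lower end stands about 20 mm out below them and can be pushed. It stays by friction wherever it is left on the slope; pushing takes 3 to 9 N.
- next_blank: The next brass blank, waiting in the upper channel (chute x -200 to -112, walls 14 high): 84 x 44 x 14 mm, held by friction alone. Origin: centre of its underside, about chute x = -156 mm, so its lower end is at about -114.
- red_tray: Empty red tray, fixed, outside 180 (its x) x 150 (its y) x 30 mm high, walls and floor 5 thick. Origin: centre of its underside, on the table. It stands left or right of the chute.
- blue_tray: Blue tray of the same size on the other side of the chute, fixed, with two good blanks lying in it.
- good_a: Good brass blank, 84 x 44 x 14 mm, in the blue tray. Origin: centre of its underside.
- good_b: Another good brass blank, 84 x 44 x 14 mm, in the blue tray. Origin: centre of its underside.
There are look-alikes about, which are no part of the job. Several things have the shape of the red_tray; the one meant has the colours described above.

How it is judged:
By the outcome, as a careful person would: the job done as asked, in the order asked, and still so for the second after the job is handed in, with the robot touching nothing.
It also fails if it takes over 61 s, if anything falls off the work surface, if the arm or the gripper's body presses on something with over 40 N, if the wrist force passes 120 N, or if a joint passes its speed limit or range.

### The arm

A 6-joint arm with a two-finger parallel gripper is mounted at the origin on the work surface. World frame = base frame: x ahead of the robot, y to its left, z up, the work surface at z = 0. Lengths are in m, angles in rad, forces in N, time in s.
With the tool pointing down it reaches from about 0.225 to 0.725 m from the base axis. Payload 3.1 kg.
Tool frame: the origin (TCP) lies midway between the tips of the shut fingers; the grasp point (between the pads) lies 19 mm behind it; z points along the fingers, x is the direction in which the jaws open and shut, and the axes are right-handed (so a half turn about z gives the same grasp; the last joint's range is limited). The gripper opens to 85 mm and grips with 20 to 120 N. Pads are 22 mm wide; open, the fingers measure 114 mm over their backs; the gripper's body (76 mm by 85 mm) begins 54 mm behind the grasp point. The pads swing forward as they close: fully open they stand 13 mm farther back than shut.
Start: joints at [-1.325, 0.048, 0.099, 1.622, 0, 1.443], TCP at [0.192, -0.489, 0.231] pointing down, gripper open.
Joint ranges: [-2.91, 2.91], [-0.99, 1.94], [-1.21, 1.42], [-2.12, 2.29], [-1.49, 1.47], [-3.14, 3.14]. Speed limits (rad/s): [2.79, 2.79, 3.14, 3.14, 3.14, 3.14].

### API

Orientations are given as [roll, pitch, yaw] about the fixed x, y, z axes, in that order (R = Rz(yaw) Ry(pitch) Rx(roll)).
In Python, from workcell import observe, read_camera, hand_in gives the robot as it stands. The module is installed in compiled form; this text tells all that it offers.
- The arm moves only by the shell command python3 -m jog 'ROWS' [OPENING]. ROWS is JSON, a list of rows, each a list of 4 numbers: the shift along the tool's x, y, z each as a share of 0.5 m, from -1 to 1, then the turn about the tool's z as a share of 0.1 rad, from -1 to 1. A call has 1 to 20 rows; each row shifts and turns the commanded pose from where the row before left it, along the tool's axes as they then stand; what a row does not reach is not made up. A row lasts 1/10 s, in which the tool goes at most 50 mm and 8.59 degrees, less where a joint would pass 70% of its speed; a pose out of reach is approached as far as the arm can. A call with a number of a shift or a turn outside -1 to 1 is refused whole. A call with a gripper value outside its range is refused whole. OPENING is the opening, from 0 (shut) to 1 (fully open), set as the call begins (- or left out, the last holds). The fingers move at their own pace and stop on an object; the grip force is fixed at half the most. Time passes only in rows, so rows that do not move let the fingers close. It gives the time, the measured TCP pose, the force and the opening at its end, in the units of the state.
- observe(): the state, without advancing time (a new reading comes with each control period).
- read_camera(name): name is "side" or "top" or "wrist"; returns a dict with "pixels" (384x512x3 uint8, red, green, blue), "fx", "fy", "cx", "cy" (pixels), "view" (4x4, takes a point from world to camera coordinates); the wrist camera has in their place "tool_from_camera" (4x4, takes a point from camera to tool coordinates, whose origin is the TCP and whose axes are the tool frame's). Camera axes: x right, y down, z forward; pixel columns grow to the right and rows downward; lengths in m; the calibration is good to about 2 mm. A picture is of the moment at which its call begins: read the wrist's pose just before it. There is no depth.
- hand_in(): hands the job in, once; it reports no verdict.
The state is a dict: "t": time; "q": joint angles; "qvel": joint speeds; "joint_torque": joint torques, N m; "tool_pos": TCP position; "eef_rot": TCP orientation; "ft_force": force on the tool from outside, world axes, zero at the start; "torque": the same for the moment, N m; "grip_width": finger opening in m.
Only numpy, scipy, OpenCV 4.12 (cv2) and the standard library are available. Lean on these libraries where they do the work, as an engineer would, in place of code of your own. Each camera call takes 0.05 s, during which the arm holds its last target. There are 200 camera calls.

## Working session

There is one attempt and no reset: what is moved stays moved. The work goes in short steps, Python scripts to look and compute and a shell command to move; the robot and the scene stay as the last step left them, time stands still between calls to the robot, and variables do not carry over. Pictures are saved under pics/ and viewed, about 8 in all and at most 12, crops included, and the job is handed in when it is done.

```bash
mkdir -p pics; cat > h.py <<'E'
import numpy as np, cv2
from workcell import observe, read_camera
from scipy.spatial.transform import Rotation as R
def cam(n):
    s=observe(); c=read_camera(n); K=np.array([[c['fx'],0,c['cx']],[0,c['fy'],c['cy']],[0,0,1]])
    if n=='wrist':
        T=np.eye(4); T[:3,:3]=R.from_euler('xyz',s['eef_rot']).as_matrix(); T[:3,3]=s['tool_pos']
        W=T@np.array(c['tool_from_camera'])
    else: W=np.linalg.inv(np.array(c['view']))
    return np.array(c['pixels']),K,W
def ray(K,W,uv):
    d=W[:3,:3]@np.linalg.inv(K)@np.array([uv[0],uv[1],1.]); return W[:3,3],d
def onz(K,W,uv,z):
    o,d=ray(K,W,uv); return o+d*(z-o[2])/d[2]
def proj(K,W,p):
    c=np.linalg.inv(W)@np.r_[p,1]; u=K@c[:3]; return u[:2]/u[2]
def save(n,im,s=1):
    cv2.imwrite(f'pics/{n}.png',cv2.resize(im[:,:,::-1],None,fx=s,fy=s,interpolation=cv2.INTER_CUBIC))
E
python3 - <<'E'
from h import *
for n in('top','side'):
    im,K,W=cam(n); save(n+'0',im,1.5); np.savez(n+'0',im=im,K=K,W=W); print(n,K[0,0],W.round(3).tolist())
print(observe())
E
```

```text
top 351.8900180911815 [[-0.003, -0.986, 0.169, 0.33], [-1.0, 0.007, 0.023, -0.022], [-0.024, -0.169, -0.985, 0.9], [0.0, 0.0, 0.0, 1.0]]
side 350.22254915675666 [[-0.988, -0.099, 0.122, 0.343], [-0.157, 0.598, -0.786, 0.651], [0.005, -0.795, -0.607, 0.608], [0.0, 0.0, 0.0, 1.0]]
{'t': 0.1, 'q': array([-1.32479947e+00,  4.86894623e-02,  9.77440721e-02,  1.62201669e+00,
        2.77394795e-06,  1.44300309e+00]), 'qvel': array([-0.00054647, -0.0027628 ,  0.00507266, -0.00032849,  0.00012717,
        0.00118181]), 'joint_torque': array([ 2.68056756e-03, -3.39851332e+01,  3.20935106e+01,  1.57997879e-02,
       -1.62504625e-04,  3.96144216e-06]), 'tool_pos': array([ 0.19155642, -0.48820276,  0.23022235]), 'eef_rot': array([-3.14131389e+00,  2.14774083e-03, -1.19700593e+00]), 'ft_force': array([ 0.54851848, -0.1179257 ,  0.41189967]), 'torque': array([0.04497463, 0.03089843, 0.01415548]), 'grip_width': 0.0856972668309547}
```

View pics/top0.png

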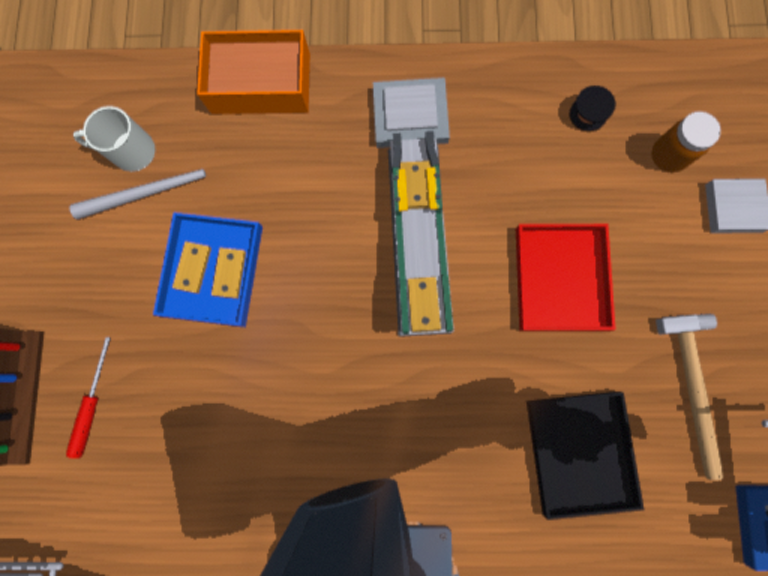

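View pics/side0.png

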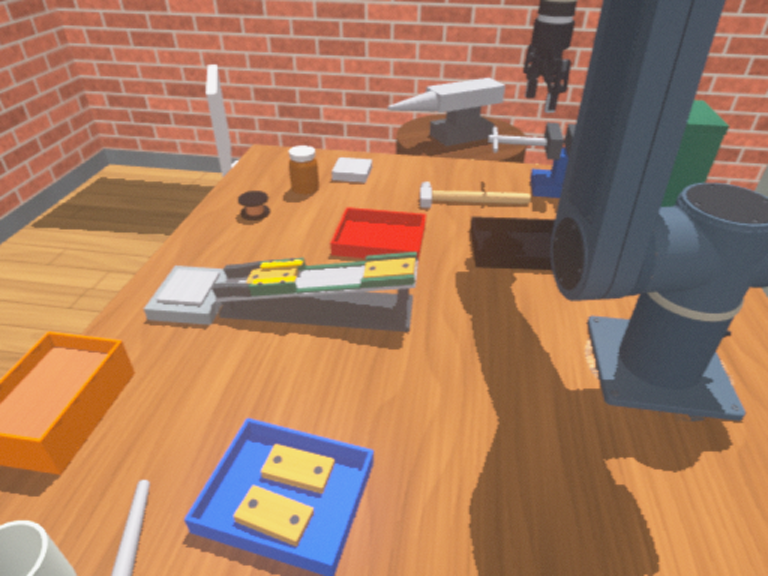

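The top view, at 1.5x scale, shows the chute running away from the robot, with the lips at about (418,187) and the next blank at (424,305). The red tray is on the right at about (565,277), and the blue tray is on the left with two blanks in it. The side view agrees. Next I'll measure the lips, the tray and the blanks.

```bash
cat > m.py <<'E'
from h import *
d=np.load('top0.npz'); im,K,W=d['im'],d['K'],d['W']
hsv=cv2.cvtColor(im,cv2.COLOR_RGB2HSV)
def rects(lo,hi,z,amin=40,box=None):
    m=cv2.inRange(hsv,lo,hi)
    if box: 
        k=np.zeros_like(m);k[box[1]:box[3],box[0]:box[2]]=1;m*=k
    for c in cv2.findContours(m,0,2)[0]:
        if cv2.contourArea(c)<amin: continue
        r=cv2.minAreaRect(c); b=cv2.boxPoints(r)
        print('px',np.round(r[0],1),'area',cv2.contourArea(c),'corners mm',[(1000*onz(K,W,p,z)[:2]).round(0).tolist() for p in b],'ctr',(1000*onz(K,W,r[0],z)[:2]).round(1))
print(hsv[125,270],hsv[125,290],hsv[125,276],hsv[200,282],hsv[130,278])
print('lips');rects((24,200,150),(32,255,255),.076,20,(250,90,310,150))
print('brass');rects((15,100,120),(23,220,255),.09,60,(255,90,310,225))
print('red');rects((0,200,120),(4,255,255),.03,400,(330,140,420,230))
print('green');rects((60,80,40),(85,255,255),.075,30,(250,90,310,230))
E
python3 m.py
python3 - <<'E'
from h import *
im=np.load('top0.npz')['im'][80:230,235:325]; save('crop0',im,4)
E
```

```text
[ 24 255 233] [ 26 205 210] [ 20 173 200] [ 20 175 201] [16 35 95]
lips
px [267.5 127.5] area 50.0 corners mm [[655.0, -16.0], [654.0, -28.0], [601.0, -28.0], [601.0, -16.0]] ctr [627.5 -22.2]
px [287.9 120.5] area 22.5 corners mm [[664.0, -66.0], [665.0, -75.0], [626.0, -78.0], [625.0, -69.0]] ctr [644.9 -72.3]
brass
px [282.5 202.4] area 624.0 corners mm [[480.0, -30.0], [483.0, -76.0], [401.0, -80.0], [398.0, -36.0]] ctr [440.2 -55.7]
px [277.4 123.4] area 418.5 corners mm [[673.0, -18.0], [675.0, -72.0], [592.0, -73.0], [591.0, -21.0]] ctr [632.4 -46.2]
red
px [377.5 184.5] area 4155.5 corners mm [[585.0, -222.0], [583.0, -380.0], [403.0, -367.0], [404.0, -214.0]] ctr [ 492.1 -295.8]
green
px [267.5 177.5] area 225.0 corners mm [[611.0, -11.0], [612.0, -21.0], [399.0, -32.0], [398.0, -22.0]] ctr [502.7 -21.4]
px [295.3 176.1] area 208.0 corners mm [[612.0, -75.0], [613.0, -84.0], [403.0, -100.0], [402.0, -91.0]] ctr [505.6 -87.8]
```

View pics/crop0.png

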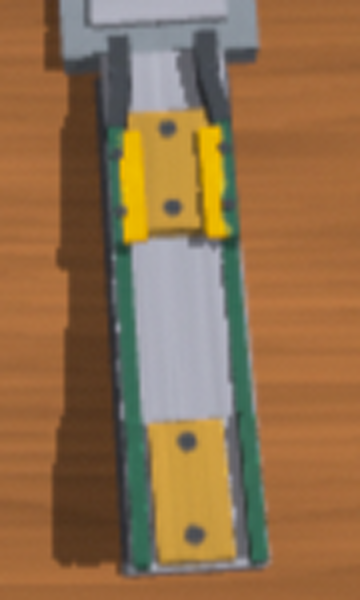

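The crop shows the lips' upper edge near crop row 240, the wedged blank's lower end at row 111 and upper end at row 236. The next blank spans rows 420 to 561. I'll turn these into a chute frame.

```bash
python3 - <<'E'
from h import *
d=np.load('top0.npz'); K,W=d['K'],d['W']
P=lambda c:np.array([235+(c[0]-1.5)/4,80+(c[1]-1.5)/4])
a=.175
f=lambda c,cx,cz:1000*onz(K,W,P(c),.062-cx*np.sin(a)+cz*np.cos(a))
L=(f((124,243),0,.021)+f((229,239),0,.021))/2; print('lip upper edge',f((124,243),0,.021),f((229,239),0,.021))
N=(f((151,421),-.114,.014)+f((222,419),-.114,.014))/2; N2=(f((159,561),-.198,.014)+f((235,559),-.198,.014))/2
print('next low',N,'high',N2)
B=f((169,111),.0955,.014);print('blank low',B)
E1=(f((122,570),-.2,.014)+f((269,567),-.2,.014))/2;print('chute end',E1)
psi=np.arctan2(*(L-N2)[[1,0]]);print('yaws',psi,np.arctan2(*(L-N)[[1,0]]),np.arctan2(*(B-N2)[[1,0]]),np.arctan2(*(L-E1)[[1,0]]),np.arctan2(*(B-E1)[[1,0]]))
dr=np.array([np.cos(psi),np.sin(psi)])
def org(w,cx,cz): return w[:2]-1000*dr*(cx*np.cos(a)+cz*np.sin(a))
print('origins',org(L,0,.021),org(N,-.114,.014),org(N2,-.198,.014),org(B,.0955,.014),org(E1,-.2,.014))
E
```

```text
lip upper edge [592.57437375 -17.42336639  82.67925732] [594.43358409 -80.75728948  82.67925732]
next low [481.13076098 -53.18955109  95.63449923] high [398.49186968 -57.45389818 110.25958279]
blank low [686.46323842 -46.18460103  59.1588444 ]
chute end [393.70506888 -56.49889762 110.60779906]
yaws 0.04286117478490008 0.036462481121821225 0.03911343612998085 0.03706315040761641 0.03521688984853399
origins [589.85106595 -49.24699202] [590.85121264 -48.48392174] [590.85338333 -49.20400519] [590.0729462  -50.31853396] [588.03422686 -48.16461741]
```

Chute origin is about (0.590, -0.049, 0.062) with yaw 0.038. I'll shut the gripper and turn the tool in line with the chute.

```bash
python3 -m jog '[[0,0,0,-1],[0,0,0,-1],[0,0,0,-1],[0,0,0,-1],[0,0,0,-1],[0,0,0,-1],[0,0,0,-1],[0,0,0,-1],[0,0,0,-1],[0,0,0,-1],[0,0,0,-1],[0,0,0,-1],[0,0,0,-0.35]]' 0
cat > go.py <<'E'
# prints shift in tool axes (units of 0.5 m) and turn (units 0.1 rad) from measured pose to target x y z yaw
import sys; from h import *
s=observe(); p=s['tool_pos']; M=R.from_euler('xyz',s['eef_rot']).as_matrix()
x=list(map(float,sys.argv[1:]))
d=M.T@(np.array(x[:3])-p)
y=np.arctan2(M[1,0],M[0,0]); print('pos',p.round(4),'yaw',y.round(4),'t',s['t'],'q',s['q'].round(2),'F',s['ft_force'].round(1),'w',round(s['grip_width'],4))
print('shift',(d/.5).round(4),'turn',((y-x[3])/.1).round(3))
E
python3 go.py .6 -.048 .23 .038
```

```text
t: 1.4
tool_pos: [0.1916, -0.4884, 0.2306]
eef_rot: [-3.14, 0.0, 0.041]
ft_force: [-1.0, 0.1, -0.0]
grip_width: -0.0001
pos [ 0.1916 -0.4884  0.2306] yaw 0.0405 t 1.4 q [-1.32  0.05  0.1   1.62 -0.    0.21] F [-1.   0.1 -0. ] w -0.0001
shift [ 0.8518 -0.8469  0.0021] turn 0.025
```

```bash
python3 -m jog '[[0.03,-0.03,0,0],[0.05,-0.05,0,0],[0.05,-0.05,0,0],[0.05,-0.05,0,0],[0.05,-0.05,0,0],[0.05,-0.05,0,0],[0.05,-0.05,0,0],[0.05,-0.05,0,0],[0.05,-0.05,0,0],[0.05,-0.05,0,0],[0.05,-0.05,0,0],[0.05,-0.05,0,0],[0.05,-0.05,0,0],[0.05,-0.05,0,0],[0.05,-0.05,0,0],[0.05,-0.05,0,0],[0.05,-0.05,0,0],[0.02,-0.02,0,0],[0,0,0,0]]'
python3 go.py .712 -.0445 .13 .038
python3 - <<'E'
from h import *
im,K,W=cam('wrist'); np.savez('w1',im=im,K=K,W=W); save('w1',im,1.5)
print('predicted lip corners px*1.5',[ (1.5*proj(K,W,p)).round(0) for p in ([.590,-.049,.062],[.6641,-.0459,.0488],[.5354,-.0512,.0717],[.708,-.0445,.041])])
E
```

```text
t: 3.3
tool_pos: [0.6007, -0.0465, 0.2301]
eef_rot: [-3.141, 0.002, 0.041]
ft_force: [0.1, 0.0, -0.5]
grip_width: -0.0
pos [ 0.6007 -0.0465  0.2301] yaw 0.0407 t 3.3 q [-0.19  0.26  0.33  1.65 -0.    1.34] F [ 0.1  0.  -0.5] w -0.0
shift [0.223  0.0052 0.1997] turn 0.027
predicted lip corners px*1.5 [array([365., 265.]), array([462., 261.]), array([288., 268.]), array([516., 259.])]
```

View pics/w1.png

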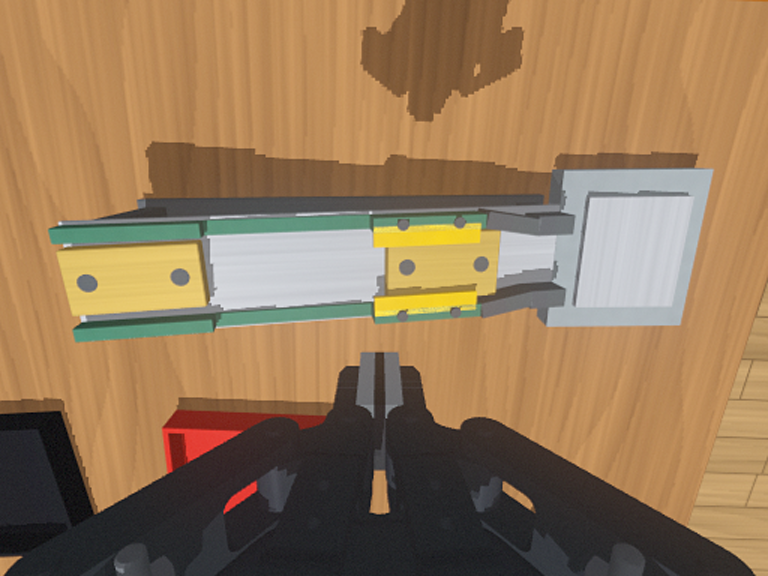

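The wrist view shows the lips' upper edge at u≈373, the slot centre line from (375,272) to (479,267), the blank's lower end at u≈498, and the next blank's lower end at u≈207. I'll refine the frame from these.

```bash
python3 - <<'E'
from h import *
d=np.load('w1.npz'); K,W=d['K'],d['W']; a=.175
f=lambda u,v,cx,cz:1000*onz(K,W,(u/1.5,v/1.5),.062-cx*np.sin(a)+cz*np.cos(a))
A=f(375,272,0,.021);C=f(479,267.5,.076,.021);print('slot',A,C,'yaw',np.arctan2(*(C-A)[[1,0]]))
print('slot widths',f(375,247,0,.021),f(375,297,0,.021))
B=f(498,261,.0955,.014);N=f(208,272,-.114,.014);print('blank low',B,'next low',N,'yaw',np.arctan2(*(B-N)[[1,0]]))
dr=np.array([np.cos(.038),np.sin(.038)])
org=lambda w,cx,cz: w[:2]-1000*dr*(cx*np.cos(a)+cz*np.sin(a))
print(org(A,0,.021),org(C,.076,.021),org(B,.0955,.014),org(N,-.114,.014))
T=np.array([0,0,0]); s=observe()
print('cam in world',W[:3,3], 'pad half width at TCP mm', 1000*(f(400,352,0,0)-f(357,352,0,0)))
o,dd=ray(K,W,(357/1.5,352/1.5)); o2,d2=ray(K,W,(400/1.5,352/1.5)); z=s['tool_pos'][2]
print(1000*(o+dd*(z-o[2])/dd[2]),1000*(o2+d2*(z-o2[2])/d2[2]))
E
```

```text
slot [597.7231518  -48.40647272  82.67925732] [672.62557767 -45.66541821  69.44703886] yaw 0.03657868026278837
slot widths [597.08229863 -30.79526667  82.67925732] [598.38752735 -66.66409426  82.67925732]
blank low [688.71416487 -42.72191543  59.1588444 ] next low [487.14257161 -49.2711979   95.63449923] yaw 0.03247967235042228
[594.06952042 -48.54537758] [594.18675675 -48.64752894] [592.30491586 -46.3872313 ] [596.88460167 -45.09899234]
cam in world [0.59792633 0.03051111 0.37304251] pad half width at TCP mm [33853.80421017  1356.35390692     0.        ]
[592.4188403  -38.38079957 230.49530854] [607.93364921 -37.75919818 230.49530854]
```

```bash
python3 -m jog '[[0.02,0.003,0,0.04],[0.04,0,0.02,0],[0.04,0,0.04,0],[0.04,0,0.04,0],[0.04,0,0.04,0],[0.03,0,0.04,0],[0.011,0,0.04,0],[0,0,0.03,0],[0,0,0.01,0],[0,0,0,0]]'
python3 go.py .711 -.0437 .05 .037
```

```text
t: 4.35
tool_pos: [0.7093, -0.0464, 0.1005]
eef_rot: [-3.141, 0.002, 0.033]
ft_force: [-0.1, 1.1, -0.4]
grip_width: -0.0002
pos [ 0.7093 -0.0464  0.1005] yaw 0.033 t 4.35 q [-0.16  0.56  0.46  1.48 -0.    1.38] F [-0.1  1.1 -0.4] w -0.0002
shift [ 0.0038 -0.0052  0.1011] turn -0.04
```

```bash
python3 -m jog '[[0.004,-0.005,0.01,-0.03],[0,0,0.03,0],[0,0,0.03,0],[0,0,0.02,0],[0,0,0.01,0],[0,0,0,0]]'
python3 go.py .711 -.0437 .05 .037
python3 - <<'E'
from h import *
im,K,W=cam('wrist'); np.savez('w2',im=im,K=K,W=W); save('w2',im,1.5)
E
```

```text
t: 4.95
tool_pos: [0.7114, -0.0428, 0.0491]
eef_rot: [-3.141, 0.003, 0.037]
ft_force: [0.1, 0.4, -0.1]
grip_width: 0.0002
pos [ 0.7114 -0.0428  0.0491] yaw 0.0371 t 4.95 q [-0.15  0.58  0.39  1.39 -0.    1.38] F [ 0.1  0.4 -0.1] w 0.0002
shift [-0.0008  0.0017 -0.0017] turn 0.001
```

View pics/w2.png

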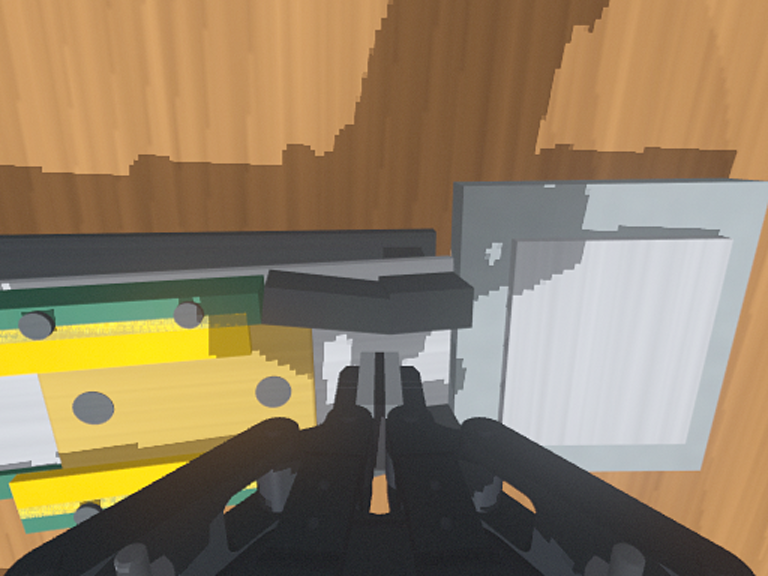

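The fingers are in the throat below the blank, touching nothing. Now I'll push up the slope in small steps.

```bash
python3 -m jog '[[-0.01,0,-0.0018,0],[-0.015,0,-0.0027,0],[-0.015,0,-0.0027,0],[-0.015,0,-0.0027,0],[-0.015,0,-0.0027,0],[-0.015,0,-0.0027,0],[-0.015,0,-0.0027,0],[-0.015,0,-0.0027,0],[-0.01,0,-0.0018,0],[-0.005,0,-0.0009,0]]'
python3 go.py .593 -.048 .071 .037
python3 - <<'E'
from h import *
im,K,W=cam('wrist'); np.savez('w3',im=im,K=K,W=W); save('w3',im,1.2)
E
```

```text
t: 6.0
tool_pos: [0.6479, -0.0455, 0.0638]
eef_rot: [3.141, -0.002, 0.037]
ft_force: [4.4, -0.5, 0.7]
grip_width: 0.0004
pos [ 0.6479 -0.0455  0.0638] yaw 0.0369 t 6.0 q [-0.17  0.39  0.17  1.35  0.    1.36] F [ 4.4 -0.5  0.7] w 0.0004
shift [-0.1099  0.0009 -0.0145] turn -0.001
```

View pics/w3.png

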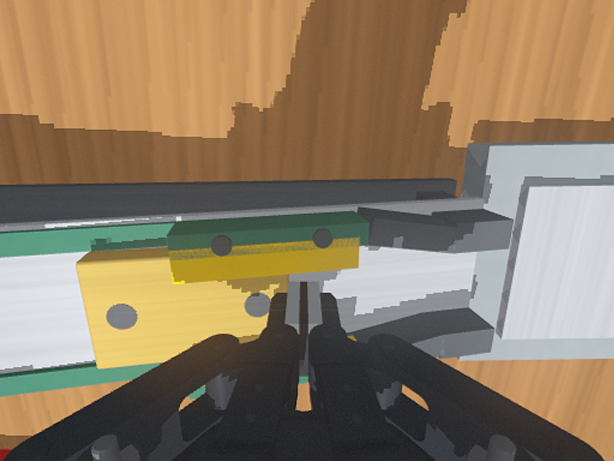

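```bash
for i in 1 2 3; do python3 -m jog '[[0,0,0,0]]' | sed -n 2p; done
python3 - <<'E'
from h import *
d=np.load('w3.npz');K,W=d['K'],d['W'];a=.175
cx=-.03
for uv in((78,262),(97,366),(285,300)): print((1000*onz(K,W,np.array(uv)/1.2,.062+.03*np.sin(a)+.0138 if uv[0]<200 else .062-.05*np.sin(a)+.0138)).round(1))
E
```

```text
tool_pos: [0.6476, -0.0455, 0.0634]
tool_pos: [0.6476, -0.0455, 0.0631]
tool_pos: [0.6476, -0.0455, 0.0629]
[559.1 -23.7  81. ]
[559.5 -72.2  81. ]
[639.7 -45.1  67.1]
```

```bash
python3 -m jog '[[0.004,0,0,0],[0,0,0.007,0],[0,0,0,0],[-0.01,0,-0.0018,0],[-0.015,0,-0.0027,0],[-0.015,0,-0.0027,0],[-0.015,0,-0.0027,0],[-0.015,0,-0.0027,0],[-0.015,0,-0.0027,0],[-0.015,0,-0.0027,0],[-0.012,0,-0.002,0],[-0.006,0,-0.001,0],[0,0,0,0]]'
python3 go.py .590 -.048 .071 .037
python3 - <<'E'
from h import *
im,K,W=cam('wrist'); np.savez('w4',im=im,K=K,W=W); save('w4',im,1.2)
E
```

```text
t: 7.65
tool_pos: [0.5928, -0.0478, 0.0717]
eef_rot: [3.141, -0.005, 0.037]
ft_force: [3.8, -0.0, 6.1]
grip_width: 0.0003
pos [ 0.5928 -0.0478  0.0717] yaw 0.037 t 7.65 q [-0.19  0.25  0.    1.32  0.    1.34] F [ 3.8 -0.   6.1] w 0.0003
shift [-0.0056  0.0003  0.0014] turn -0.0
```

View pics/w4.png

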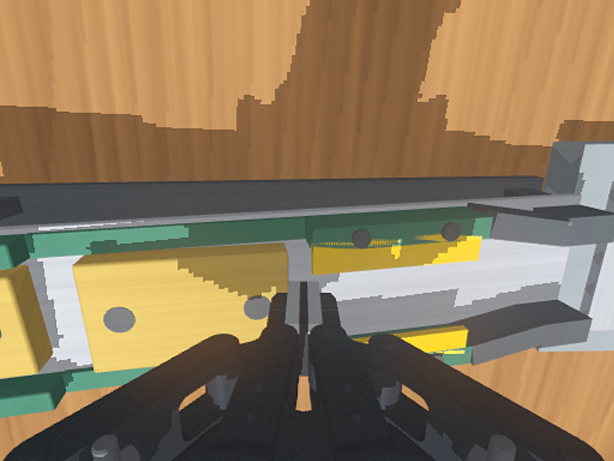

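```bash
python3 - <<'E'
from h import *
d=np.load('w4.npz');K,W=d['K'],d['W'];a=.175
f=lambda u,v,cx,cz:1000*onz(K,W,(u/1.2,v/1.2),.062-cx*np.sin(a)+cz*np.cos(a))
for n,u,v,cx,cz in(('low',288,245,-.01,.014),('lip',312,250,0,.021),('lipbottom',312,275,0,.017),('up',76,260,-.093,.014),('up2',93,370,-.093,.014),('next',31,265,-.114,.014),('next2',52,356,-.114,.014)):
    w=f(u,v,cx,cz); print(n,w.round(1),'chute x vs 592:',((w[0]-592)-1000*cz*np.sin(a)) /np.cos(a))
E
```

```text
low [585.4 -20.1  77.5] chute x vs 592: -9.153146600992025
lip [595.4 -20.1  82.7] chute x vs 592: -0.31076949186250935
lipbottom [596.  -32.9  78.7] chute x vs 592: 1.0789754281447381
up [505.6 -23.6  92. ] chute x vs 592: -90.19958308166918
up2 [504.7 -73.8  92. ] chute x vs 592: -91.17486905467743
next [491.2 -24.6  95.6] chute x vs 592: -104.80845381392628
next2 [491.7 -64.4  95.6] chute x vs 592: -104.35533703908905
```

The blank is about 8–9 mm clear of the lips, with its origin near chute x = -50, and there is still a gap to the next blank. I'll back off, rise and turn for the grasp.

```bash
python3 -m jog '[[0.01,0,-0.002,0],[0.005,0,-0.01,0],[0,0,-0.04,0],[0,0,-0.06,0],[0,0,-0.06,0],[0,0,-0.04,0]]' >/dev/null
python3 -m jog '[[0,0,0,-1],[0,0,0,-1],[0,0,0,-1],[0,0,0,-1],[0,0,0,-1],[0,0,0,-1],[0,0,0,-1],[0,0,0,-1],[0,0,0,-1],[0,0,0,-1],[0,0,0,-1],[0,0,0,-1],[0,0,0,-1],[0,0,0,-1],[0,0,0,-1],[0,0,0,-0.71],[0,0,0,0]]' 0.8
python3 go.py .544 -.0495 .14 1.608
```

```text
t: 10.0
tool_pos: [0.5969, -0.047, 0.1742]
eef_rot: [-3.137, -0.001, 1.608]
ft_force: [0.4, 0.8, 0.6]
grip_width: 0.0683
pos [ 0.5969 -0.047   0.1742] yaw 1.6079 t 10.0 q [-0.19  0.24  0.2   1.53 -0.   -0.23] F [0.4 0.8 0.6] w 0.0683
shift [-0.001  -0.1056  0.069 ] turn -0.001
```

```bash
python3 -m jog '[[-0.001,-0.02,0.01,0],[0,-0.035,0.02,0],[0,-0.035,0.02,0],[0,-0.0156,0.019,0],[0,0,0,0]]'
python3 - <<'E'
from h import *
im,K,W=cam('wrist'); np.savez('w5',im=im,K=K,W=W); save('w5',im,1.2)
E
```

```text
t: 10.5
tool_pos: [0.5426, -0.0493, 0.139]
eef_rot: [-3.136, -0.001, 1.606]
ft_force: [-0.1, 0.2, -0.0]
grip_width: 0.0682
```

View pics/w5.png

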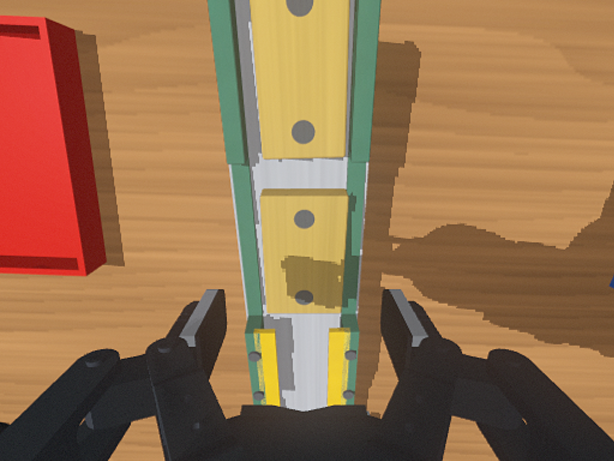

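The picture shows the blank lying free in the bay, from (260,190) to (349,314). The lips start at v≈328, the next blank ends at v≈158, and the fingers straddle u≈305.

```bash
python3 - <<'E'
from h import *
d=np.load('w5.npz');K,W=d['K'],d['W'];a=.175
f=lambda u,v,cx,cz:(1000*onz(K,W,(u/1.2,v/1.2),.062-cx*np.sin(a)+cz*np.cos(a))).round(1)
q=[f(260,193,-.092,.014),f(349,190,-.092,.014),f(266,313,-.008,.014),f(347,313,-.008,.014)]
for w in q: print(w)
print('ctr',np.mean(q,0)); print('next low',f(268,159,-.114,.014),f(345,156,-.114,.014),'lip',f(300,328,0,.021))
E
python3 go.py .5435 -.0495 .075 1.608
```

```text
[503.5 -75.1  91.8]
[500.1 -25.8  91.8]
[587.4 -73.   77.2]
[585.7 -18.9  77.2]
ctr [544.175 -48.2    84.5  ]
next low [484.4 -70.4  95.6] [481.4 -29.7  95.6] lip [594.6 -50.   82.7]
pos [ 0.544  -0.0495  0.1401] yaw 1.6067 t 10.55 q [-0.21  0.11 -0.02  1.45 -0.   -0.25] F [ 1.2  1.  -0.6] w 0.0685
shift [-1.000e-04 -6.000e-04  1.301e-01] turn -0.013
```

```bash
python3 -m jog '[[0.001,-0.0005,0.02,-0.01],[0,0,0.03,0],[0,0,0.03,0],[0,0,0.03,0],[0,0,0.015,0],[0,0,0.007,0],[0,0,0.003,0],[0,0,0,0]]'
python3 -m jog '[[0,0,0,0],[0,0,0,0],[0,0,0,0],[0,0,0,0],[0,0,0,0],[0,0,0,0],[0,0,0,0],[0,0,0,0]]' 0.3
```

```text
t: 11.35
tool_pos: [0.5455, -0.0493, 0.0743]
eef_rot: [3.141, 0.0, 1.609]
ft_force: [-0.1, -0.3, -0.3]
grip_width: 0.0683
t: 12.15
tool_pos: [0.5462, -0.0493, 0.0754]
eef_rot: [3.139, 0.0, 1.609]
ft_force: [-0.1, 0.8, 5.6]
grip_width: 0.0479
```

Gripped: width is about 48 mm, against the blank's 50. I'll lift a little and check.

```bash
python3 -m jog '[[0,0,-0.005,0],[0,0,-0.01,0],[0,0,-0.02,0],[0,0,-0.03,0],[0,0,-0.04,0],[0,0,-0.05,0],[0,0,-0.05,0],[0,0,-0.02,0],[0,0,0,0],[0,0,0,0]]' 0
python3 go.py .492 -.296 .18 1.608
python3 - <<'E'
from h import *
im,K,W=cam('wrist'); np.savez('w6',im=im,K=K,W=W); save('w6',im,1.2)
im,K,W=cam('side'); np.savez('s6',im=im,K=K,W=W)
E
```

```text
t: 13.15
tool_pos: [0.545, -0.0492, 0.1859]
eef_rot: [-3.141, -0.0, 1.609]
ft_force: [-1.0, 0.4, -6.2]
grip_width: 0.048
pos [ 0.545  -0.0492  0.1859] yaw 1.609 t 13.15 q [-0.21  0.1   0.06  1.54 -0.   -0.25] F [-1.   0.4 -6.2] w 0.048
shift [-0.4891 -0.1247  0.0118] turn 0.01
```

View pics/w6.png

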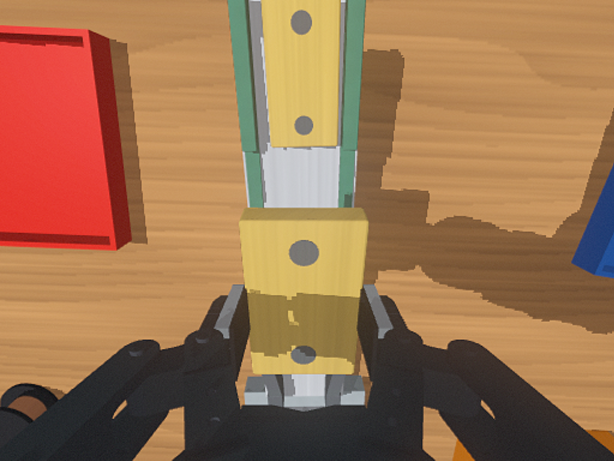

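The blank is held between the pads, the next blank hasn't moved, and the force shows about 0.6 kg. Next I'll carry it to the red tray.

```bash
python3 -m jog '[[-0.01,-0.002,0,0],[-0.02,-0.005,0,0],[-0.03,-0.008,0,0],[-0.035,-0.009,0,0],[-0.035,-0.009,0,0],[-0.035,-0.009,0,0],[-0.035,-0.009,0,0],[-0.035,-0.009,0,0],[-0.035,-0.009,0,0],[-0.035,-0.009,0,0],[-0.035,-0.009,0,0],[-0.035,-0.009,0,0],[-0.035,-0.009,0,0],[-0.034,-0.01,0,0],[-0.03,-0.005,0,0],[-0.02,-0.004,0,0],[-0.01,-0.001,0,0],[0,0,0,0.45],[0,0,0,0.45],[0,0,0,0]]'
python3 go.py .492 -.296 .04 1.52
python3 - <<'E'
from h import *
im,K,W=cam('side'); np.savez('s7',im=im,K=K,W=W); w,h=190,130
x0,y0=195,75
top,K2,W2=cam('top'); a=cv2.resize(im[y0:y0+h,x0:x0+w],None,fx=4,fy=4)
print(proj(K,W,[.492,-.296,.1])); b=cv2.resize(top[120:250,300:460],None,fx=3,fy=3)
save('s7',a)
E
```

```text
t: 15.25
tool_pos: [0.4926, -0.3031, 0.1865]
eef_rot: [3.142, -0.001, 1.52]
ft_force: [0.6, -0.0, -4.6]
grip_width: 0.048
pos [ 0.4926 -0.3031  0.1865] yaw 1.5198 t 15.25 q [-0.67  0.18  0.16  1.55  0.   -0.62] F [ 0.6 -0.  -4.6] w 0.048
shift [ 0.0139 -0.0019  0.293 ] turn -0.002
[254.83355635 131.45491635]
```

View pics/s7.png

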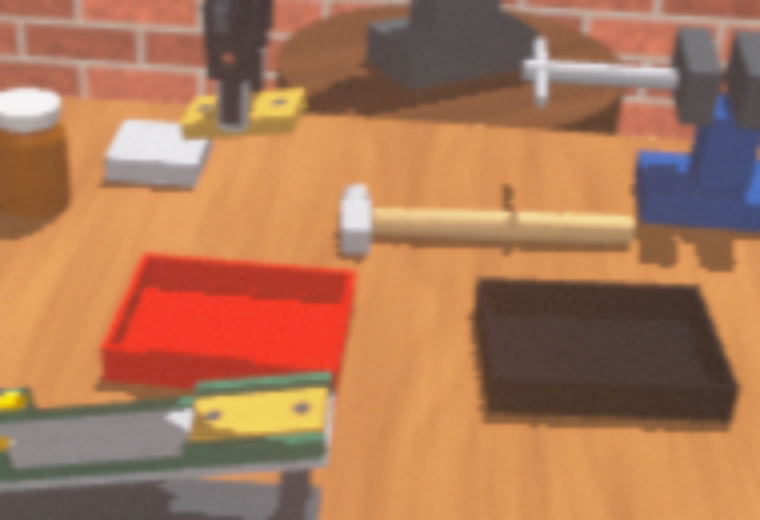

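The blank is above the red tray, tilted as it lay in the chute with its far end low. I'll lower it to just above the tray floor.

```bash
python3 -m jog '[[0.007,-0.001,0.02,0],[0.007,-0.001,0.03,0],[0,0,0.04,0],[0,0,0.05,0],[0,0,0.05,0],[0,0,0.05,0],[0,0,0.04,0],[0,0,0.02,0],[0,0,0.01,0],[0,0,0,0],[0,0,0,0]]'
python3 -m jog '[[0,0,0.006,0],[0,0,0.006,0],[0,0,0.004,0],[0,0,0,0]]'
```

```text
t: 16.45
tool_pos: [0.4926, -0.297, 0.0328]
eef_rot: [3.14, 0.001, 1.519]
ft_force: [0.1, -0.3, -5.1]
grip_width: 0.0479
t: 16.85
tool_pos: [0.4915, -0.2962, 0.0231]
eef_rot: [-3.141, -0.0, 1.519]
ft_force: [0.7, -0.2, -4.8]
grip_width: 0.0481
```

```bash
python3 -m jog '[[0,0,0.004,0],[0,0,0.004,0],[0,0,0,0]]'; python3 -m jog '[[0,0,0.003,0],[0,0,0,0]]'
```

```text
t: 17.15
tool_pos: [0.4915, -0.2962, 0.019]
eef_rot: [-3.141, -0.0, 1.519]
ft_force: [0.4, 0.8, -4.9]
grip_width: 0.0478
t: 17.35
tool_pos: [0.4916, -0.2963, 0.0178]
eef_rot: [-3.141, -0.0, 1.519]
ft_force: [-0.2, 1.3, -4.4]
grip_width: 0.0477
```

```bash
for i in 1 2 3; do python3 -m jog '[[0,0,0.003,0],[0,0,0,0]]' | sed -n '2p;4p'; done
```

```text
tool_pos: [0.4919, -0.2965, 0.0167]
ft_force: [0.3, -0.5, -4.4]
tool_pos: [0.4919, -0.2967, 0.016]
ft_force: [-2.4, 1.0, 0.8]
tool_pos: [0.4919, -0.2968, 0.0151]
ft_force: [-3.9, 2.4, 5.0]
```

```bash
for i in 1 2 3; do python3 -m jog '[[0,0,0.003,0],[0,0,0,0]]' | sed -n '2p;4p'; done
```

```text
tool_pos: [0.4918, -0.297, 0.0141]
ft_force: [-4.8, 1.6, 8.0]
tool_pos: [0.4919, -0.2972, 0.013]
ft_force: [-5.8, 2.7, 9.4]
tool_pos: [0.492, -0.2975, 0.0116]
ft_force: [-5.5, 1.5, 9.5]
```

```bash
for i in 1 2 ; do python3 -m jog '[[0,0,0.003,0],[0,0,0,0]]' | sed -n '2p;4p'; done
python3 - <<'E'
from h import *
im,K,W=cam('side'); save('s8',cv2.resize(im[125:185,205:300],None,fx=8,fy=8,interpolation=cv2.INTER_CUBIC))
E
```

```text
tool_pos: [0.492, -0.2977, 0.0101]
ft_force: [-5.9, 1.4, 8.0]
tool_pos: [0.4921, -0.2978, 0.0094]
ft_force: [-7.1, 1.2, 11.0]
```

View pics/s8.png

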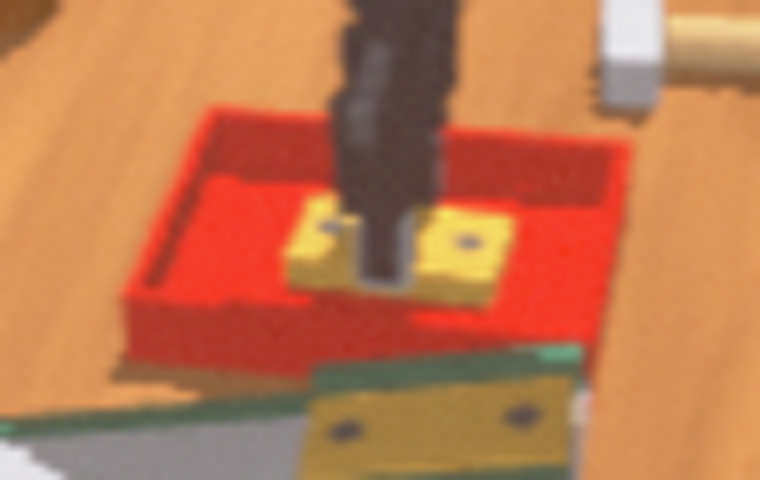

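The blank is nearly level in the tray. One or two more small presses should seat it.

```bash
for i in 1 2 ; do python3 -m jog '[[0,0,0.002,0],[0,0,0,0]]' | sed -n '2p;4p'; done
```

```text
tool_pos: [0.4921, -0.2978, 0.0094]
ft_force: [-9.0, 2.6, 16.1]
tool_pos: [0.4921, -0.2978, 0.0093]
ft_force: [-10.5, 3.8, 18.3]
```

Position has stopped while the force rises, so the blank is flat. I'll relieve the force and open gently.

```bash
python3 -m jog '[[0,0,-0.003,0],[0,0,0,0]]'; python3 -m jog '[[0,0,0,0],[0,0,0,0],[0,0,0,0]]' 0.65; python3 -m jog '[[0,0,0,0],[0,0,0,0],[0,0,-0.005,0],[0,0,-0.01,0],[0,0,-0.03,0],[0,0,-0.05,0],[0,0,-0.05,0],[0,0,-0.05,0],[0,0,-0.05,0],[0,0,-0.03,0],[0,0,0,0]]' 0.8
python3 - <<'E'
from h import *
im,K,W=cam('side'); a=cv2.resize(im[125:200,190:300],None,fx=5,fy=5,interpolation=cv2.INTER_CUBIC)
t,K,W=cam('top'); b=cv2.resize(t[90:240,240:420],None,fx=2.5,fy=2.5,interpolation=cv2.INTER_CUBIC)
o=np.zeros((375,1000,3),np.uint8); o[:a.shape[0],:550]=a; o[:,550:]=b; save('f',o,.8)
E
```

```text
t: 19.6
tool_pos: [0.4923, -0.2979, 0.0093]
eef_rot: [3.14, 0.003, 1.519]
ft_force: [-7.9, 1.9, 12.4]
grip_width: 0.048
t: 19.9
tool_pos: [0.4922, -0.2966, 0.0055]
eef_rot: [3.141, 0.0, 1.519]
ft_force: [0.4, -0.1, 0.5]
grip_width: 0.0556
t: 21.0
tool_pos: [0.4935, -0.2978, 0.1472]
eef_rot: [3.136, 0.004, 1.519]
ft_force: [0.6, -0.6, 0.6]
grip_width: 0.0685
```

View pics/f.png

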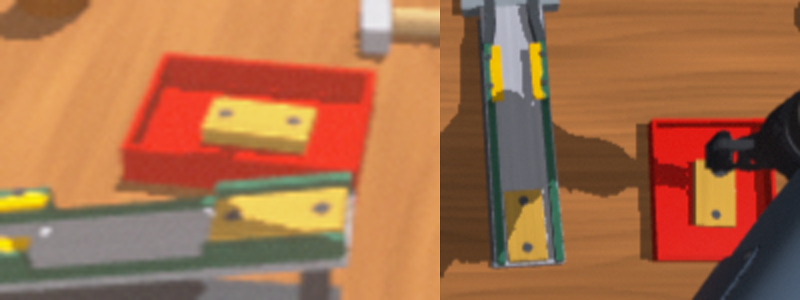

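The blank lies flat in the red tray with the gripper clear, and the lips are empty. I'll run a quick numeric check that the next blank stayed put, then hand in.

```bash
python3 - <<'E'
from h import *
from workcell import hand_in
for im in(np.load('top0.npz')['im'],cam('top')[0]):
    m=cv2.inRange(cv2.cvtColor(im,cv2.COLOR_RGB2HSV),(13,90,40),(25,230,255)); m[:,:270]=0;m[:,297]=0;m[:182]=0;m[225:]=0;m[:,297:]=0
    c=max(cv2.findContours(m,0,2)[0],key=cv2.contourArea); print(cv2.minAreaRect(c))
print(hand_in())
E
```

```text
((282.3273620605469, 202.51502990722656), (35.6480827331543, 19.448347091674805), 85.03025817871094)
((282.4205322265625, 202.50634765625), (35.76573181152344, 19.4179630279541), 85.42607879638672)
the job is handed in; nothing more can be done
None
```

I pushed the wedged blank back up the chute with the shut fingers until it was about 8–9 mm clear of the lips. Then I gripped it across its width, lifted it and carried it to the red tray. There I lowered its low end onto the tray floor and pressed gently until it pivoted flat, with about 18 N at most on the wrist. After that I opened the gripper and withdrew.

- **Placement:** the last pictures show the blank lying flat in the middle of the red tray, with the gripper clear about 14 cm above.
- **Next blank:** it moved 0.1 px in the top view between the start and the end, so it did not shift. One wrist-view estimate put its lower end about 10 mm too low. I put that down to misjudging the edge in the picture, and later views agreed it had not moved.
- **Blue tray:** the arm never went near it. I did not photograph it again at the end.
- **Time:** the robot's clock stood at about 21 s, against the 61 s limit.

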